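Stroke the bur organiser's flip lids shut

ROBOT

A 7-joint arm with a two-finger parallel gripper is mounted at the origin on the work surface. World frame = base frame: x ahead of the robot, y to its left, z up, the work surface at z = 0. Lengths are in m, angles in rad, forces in N, time in s.
With the tool pointing down it reaches from about 0.425 to 0.95 m from the base axis. Payload 4.7 kg.
Tool frame: the origin (TCP) lies at the very end of the fingers, on their centre line; the grasp point (between the pads) lies 19 mm behind it; z points along the fingers, y is the direction in which the jaws open and shut (so a half turn about z gives the same grasp; the last joint's range is limited). The gripper opens to 87 mm and grips with 3 to 60 N. Pads are 19 mm wide; open, the fingers measure 117 mm over their backs; the gripper's body (75 mm by 190 mm) begins 51 mm behind the grasp point.
Start: joints at [1.26, 0.469, -0.049, 1.532, 0.024, 1.141, -0.082], TCP at [0.188, -0.648, 0.223] pointing down, gripper open.
Joint ranges: [-2.59, 2.59], [-0.33, 1.99], [-1.39, 1.29], [0.1, 2.45], [-1.04, 4.18], [0.21, 1.99], [-2.66, 2.66]. Speed limits (rad/s): [2.57, 2.57, 3.14, 3.14, 3.14, 3.14, 3.14].

INTERFACE

Orientations are given as a 3x3 rotation matrix whose columns are the frame's x, y, z axes.
In Python, from workcell import r gives the robot as it stands.
- The arm moves only by the tool move_arm, never from a script. Its argument "rows" is a list of rows, each a list of 7 numbers: the shift along the tool's x, y, z in m, then the turn, a rotation vector about the tool's x, y, z in degrees, then the gripper's target within -1 to 1 (shut at 1, half-way at 0, fully open at -1). In form: [[tx, ty, tz, rx, ry, rz, jaw], ...]. A call has 1 to 8 rows; each row shifts and turns the pose as measured when the row begins, along the tool's axes as they then stand; what a row does not reach is not made up. A row lasts 1/10 s, in which the tool goes at most 50 mm and 8.59 degrees, less where a joint would pass 70% of its speed; a pose out of reach is approached as far as the arm can. A call is refused whole if a number of a shift passes 0.05 or a number of a turn 8.59, either way. A call with a gripper value outside its range is refused whole. The fingers move at their own pace and stop on an object; the grip force is fixed at half the most. Time passes only in rows, so rows that do not move let the fingers close. It gives the time, the measured TCP pose, the force and the opening at its end, in the units of the state.
- r.state(): the state, without advancing time (a new reading comes with each control period).
- r.snapshot(name): name is "scene" or "top"; returns the picture (480x640x3 uint8, red, green, blue); there is no depth.
- r.get_calibration(name): a dict with "fx", "fy", "cx", "cy" (pixels), "eye" and "rotation" of the camera in the world. Camera axes: x right, y down, z forward; pixel columns grow to the right and rows downward; lengths in m; the calibration is good to about 2 mm. A picture is of the moment at which its call begins. get_calibration takes no time and is no camera call.
- r.close_job(): hands the job in, once; it reports no verdict.
The state is a dict: "t": time; "qpos": joint angles; "qd": joint speeds; "joint_torque": joint torques, N m; "position": TCP position; "eef_rot": TCP orientation; "ft_force": force on the tool from outside, world axes, zero at the start; "wrist_torque": the same for the moment, N m; "opening": opening from 0.0 (shut) to 1.0 (fully open).
Only numpy, scipy, OpenCV 4.12 (cv2) and the standard library are available. Lean on these libraries where they do the work, as an engineer would, in place of code of your own. Each camera call takes 0.05 s, during which the arm holds its last target.

TASK

The six flip lids of the long grey bur organiser have been left ajar. Put your fingertips together and run them lightly along the top of the row, starting at the end where the first lid has its hinge and stroking towards the free edges, so that the lids are pressed fully shut one after another. Do not lift or shove the organiser, press hard or flip a lid wide open; leave everything else where it stands, and finish with the hand clear.

Things in the scene. Friction and masses are not known exactly. Their poses are not given: they have to be found in the camera images.
- organiser: loose grey bur organiser (about 0.8 kg), a long low box with six white flip lids in one row: 66 mm along its x, 268 mm along its y, 45 mm high shut. Origin: centre of its underside; x is the short way (paper labels on the -x side, towards the robot), y runs along the row, z up. Every lid is hinged along its +y edge and lifts at its -y edge, as a ramp rising towards -y.
- row_start (a point): point on the organiser, on the centre line of the row at its +y end (y = +125 mm, 45 mm above the underside): hinge edge of lid 1, level with the top of the shut lids. Axes as the organiser's. Shut, the lid tops form one flat strip 56 mm wide from here to row_end.
- row_end (a point): point on the organiser, on the centre line of the row at its -y end (y = -124 mm, 45 mm above the underside): where the free edge of lid 6 lies when shut, level with the top of the shut lids. Axes as the organiser's.
- lid1 (a joint): opening angle of lid 1 of 6 (counted from the organiser's +y end), rad: 0 shut, larger is farther open, stop at 1.6; found between 0.2 and 0.6. Lid 56 x 39 x 2.5 mm, hinge axis along the organiser's x at y = +125 mm, 39 mm above its underside; free edge 39 mm further towards -y. A stiff hinge (0.012 N m) that stays where it is left; no spring or catch. A 12 mm thumb tab sticks out 11 mm to -x at the free edge.
- lid2 (a joint): opening angle of lid 2 of 6 (counted from the organiser's +y end), rad: 0 shut, larger is farther open, stop at 1.6; found between 0.2 and 0.6. Lid 56 x 39 x 2.5 mm, hinge axis along the organiser's x at y = +83 mm, 39 mm above its underside; free edge 39 mm further towards -y. A stiff hinge (0.012 N m) that stays where it is left; no spring or catch. A 12 mm thumb tab sticks out 11 mm to -x at the free edge.
- lid3 (a joint): opening angle of lid 3 of 6 (counted from the organiser's +y end), rad: 0 shut, larger is farther open, stop at 1.6; found between 0.2 and 0.6. Lid 56 x 39 x 2.5 mm, hinge axis along the organiser's x at y = +41 mm, 39 mm above its underside; free edge 39 mm further towards -y. A stiff hinge (0.012 N m) that stays where it is left; no spring or catch. A 12 mm thumb tab sticks out 11 mm to -x at the free edge.
- lid4 (a joint): opening angle of lid 4 of 6 (counted from the organiser's +y end), rad: 0 shut, larger is farther open, stop at 1.6; found between 0.2 and 0.6. Lid 56 x 39 x 2.5 mm, hinge axis along the organiser's x at y = -1 mm, 39 mm above its underside; free edge 39 mm further towards -y. A stiff hinge (0.012 N m) that stays where it is left; no spring or catch. A 12 mm thumb tab sticks out 11 mm to -x at the free edge.
- lid5 (a joint): opening angle of lid 5 of 6 (counted from the organiser's +y end), rad: 0 shut, larger is farther open, stop at 1.6; found between 0.2 and 0.6. Lid 56 x 39 x 2.5 mm, hinge axis along the organiser's x at y = -43 mm, 39 mm above its underside; free edge 39 mm further towards -y. A stiff hinge (0.012 N m) that stays where it is left; no spring or catch. A 12 mm thumb tab sticks out 11 mm to -x at the free edge.
- lid6 (a joint): opening angle of lid 6 of 6 (counted from the organiser's +y end), rad: 0 shut, larger is farther open, stop at 1.6; found between 0.2 and 0.6. Lid 56 x 39 x 2.5 mm, hinge axis along the organiser's x at y = -85 mm, 39 mm above its underside; free edge 39 mm further towards -y. A stiff hinge (0.012 N m) that stays where it is left; no spring or catch. A 12 mm thumb tab sticks out 11 mm to -x at the free edge.
- jar: small white screw-top jar, 48 mm diameter, 48 mm high, stands close behind the row; bystander; origin at the centre of its underside
- burblock: aluminium bur block, 34 x 62 x 38 mm high with its burs, stands close in front of the row (robot side); bystander; origin at the centre of its underside
- spatula: black-handled plaster spatula 200 mm long, 20 mm wide, 14 mm high, lying in front of the row (robot side); bystander; origin near its middle on the worktop
- bowl: green mixing bowl, 120 mm diameter, 55 mm high, to the robot's right; bystander; origin at the centre of its underside
- cast: plaster dental cast, 56 x 66 x 30 mm high, to the robot's left; bystander; origin at the centre of its underside
- amber: amber glass bottle, 60 mm diameter, 130 mm high, at the back left; bystander; origin at the centre of its underside
- cup: steel cup, 66 mm diameter, 70 mm high, to the robot's right; bystander; origin at the centre of its underside

How it is judged:
By the outcome, as a careful person would: the job done as asked, in the order asked, and still so for the second after the job is handed in, with the robot touching nothing.
It also fails if it takes over 48 s, if anything falls off the work surface, if the arm or the gripper's body presses on something with over 40 N, if the wrist force passes 120 N, or if a joint passes its speed limit or range.

## Working session

There is one attempt and no reset: what is moved stays moved. The work goes in short steps, Python scripts to look and compute and a tool call to move; the robot and the scene stay as the last step left them, time stands still between calls to the robot, and variables do not carry over. Pictures are saved under pics/ and viewed, and the job is handed in when it is done.

Besides the shell and the picture viewer there is one more tool, called after "Emit:" as a command line: name --pt "numbers of a row" for each row, then --argument value for the rest. move_arm: Moves the arm, as the interface text tells. Its arguments: {"type":"object","properties":{"rows":{"type":"array"}},"required":["rows"]}

```bash
mkdir -p pics
python3 - <<'E'
from workcell import r
import cv2
for n in("scene","top"):
    im=r.snapshot(n); cv2.imwrite(f"pics/{n}0.png",im[:,:,::-1]); c=r.get_calibration(n); print(n,c)
s=r.state(); print(s)
E
```

```text
scene {'fx': 597.8123734183908, 'fy': 597.8123734183908, 'cx': 330.7248160740037, 'cy': 249.91508152791909, 'eye': array([ 1.06891657, -0.57787642,  1.03007214]), 'rotation': array([[ 0.7361652 ,  0.53555444, -0.41381427],
       [ 0.67650288, -0.56409852,  0.47343078],
       [ 0.02011594, -0.62846981, -0.77757382]])}
top {'fx': 454.94641700120127, 'fy': 454.94641700120127, 'cx': 319.9447380455381, 'cy': 241.49982808921544, 'eye': array([0.43187856, 0.01434404, 1.26092073]), 'rotation': array([[-0.00965283, -0.9957574 ,  0.09150969],
       [-0.99979824,  0.01122298,  0.01665934],
       [-0.01761568, -0.09133042, -0.99566482]])}
{'t': 0.1, 'qpos': array([ 1.26010478,  0.46934177, -0.04858912,  1.5336044 ,  0.02412286,
        1.14101015, -0.08232051]), 'qd': array([-1.44725617e-03,  1.65499164e-04, -1.26492588e-03, -3.07869729e-03,
       -1.12427002e-04,  6.71915908e-04, -5.10509146e-05]), 'joint_torque': array([ 1.26987975e-04, -5.09170282e+01, -8.10752925e-02, -2.36828238e+01,
       -6.13840017e-02,  3.44438036e-02,  6.93910397e-05]), 'position': array([ 0.18754882, -0.64784058,  0.22160452]), 'eef_rot': array([[ 9.60555012e-01,  2.78089438e-01, -5.77272531e-04],
       [ 2.78090023e-01, -9.60553545e-01,  1.68091956e-03],
       [-8.70552019e-05, -1.77514944e-03, -9.99998421e-01]]), 'ft_force': array([-0.9772332 ,  0.0199344 , -0.41996426]), 'wrist_torque': array([-0.03521429,  0.0739517 , -0.05424838]), 'opening': 0.9981199040086463}
```

View pics/scene0.png

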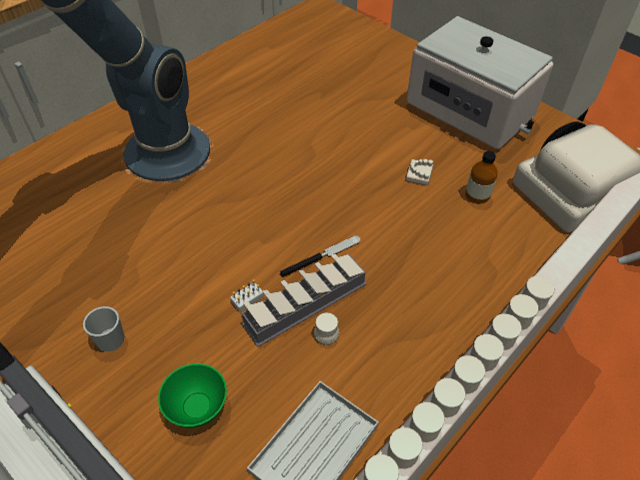

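View pics/top0.png

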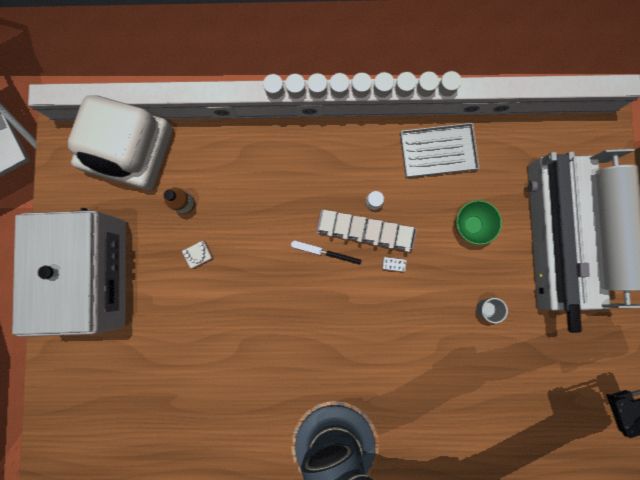

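The organiser sits at about (366,231) in top and (304,297) in scene. I'll zoom in on both.

Run:
```python
import cv2
a=cv2.imread("pics/top0.png")[195:285,285:425]; cv2.imwrite("pics/topz.png",cv2.resize(a,None,fx=5.5,fy=5.5,interpolation=cv2.INTER_CUBIC))
a=cv2.imread("pics/scene0.png")[225:355,220:380]; cv2.imwrite("pics/scz.png",cv2.resize(a,None,fx=4.5,fy=4.5,interpolation=cv2.INTER_CUBIC))
```

```text
(no output)
```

View pics/topz.png

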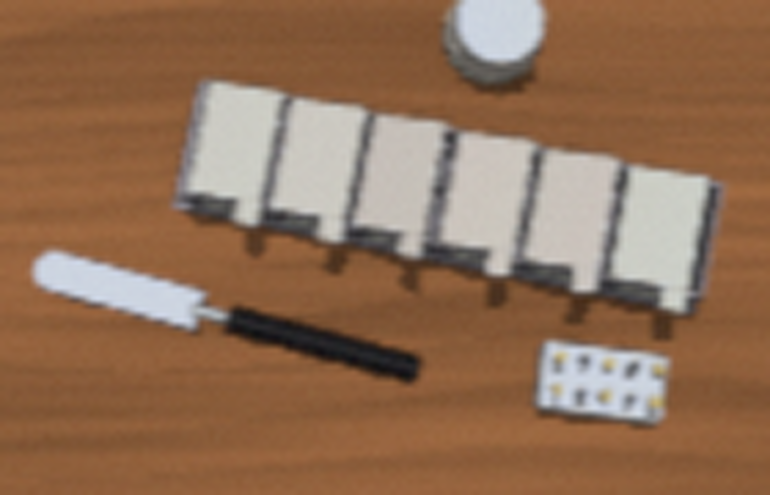

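View pics/scz.png

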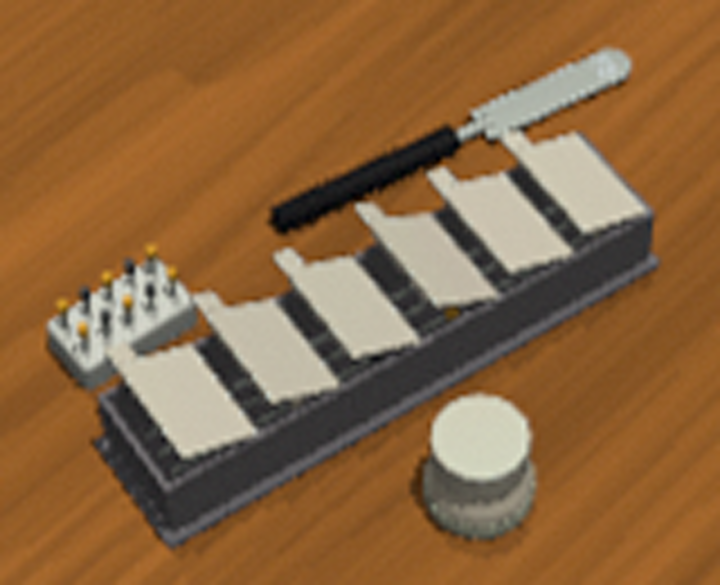

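```bash
cat > fit.py <<'E'
from workcell import r
import numpy as np, cv2
from scipy.optimize import least_squares
C={n:r.get_calibration(n) for n in("scene","top")}
def proj(n,P):
    c=C[n]; p=(P-c["eye"])@c["rotation"]; return np.stack([c["fx"]*p[:,0]/p[:,2]+c["cx"],c["fy"]*p[:,1]/p[:,2]+c["cy"]],1)
H=[.125,.083,.041,-.001,-.043,-.085]
def world(q,P):
    c,s=np.cos(q[2]),np.sin(q[2]); P=np.array(P,float)
    return np.stack([q[0]+c*P[:,0]-s*P[:,1],q[1]+s*P[:,0]+c*P[:,1],P[:,2]],1)
def lidpt(h,a,x,l,t): # l along, t offset normal
    return [x,h-l*np.cos(a)+t*np.sin(a)*-1*-1*0 - 0 + t*np.sin(a)*(1),.039+l*np.sin(a)+t*np.cos(a)]
E
cat > go.py <<'E'
from fit import *
sc=lambda L:np.array(L,float)/4.5+[220-.4,225-.4]
tp=lambda L:np.array(L,float)/5.5+[285-.4,195-.4]
oh_s=sc([(648,212),(580,252),(497,295),(418,343),(338,385),(258,433)])
oh_t=tp([(203,82),(288,97),(373,114),(455,133),(540,150),(622,167)])
of_s=sc([(600,233),(513,275),(440,305),(357,357),(273,403),(183,460)])
ot_s=sc([(505,135),(435,172),(362,207),(280,253),(200,297),(115,347)])
ob_s=sc([(172,545),(658,262),(95,440)])
T=.006
def res(q,full=False):
    hp=world(q,[lidpt(h,a,.028,0,T) for h,a in zip(H,q[3:9])])
    fp=world(q,[lidpt(h,a,.028,.039,T) for h,a in zip(H,q[3:9])])
    tt=world(q,[lidpt(h,a,-.039,.039,T) for h,a in zip(H,q[3:9])])
    bp=world(q,[(.033,-.134,0),(.033,.134,0),(-.033,-.134,0)])
    R=[proj("scene",hp)-oh_s,proj("top",hp)-oh_t,proj("scene",fp)-of_s,proj("scene",tt)-ot_s,proj("scene",bp)-ob_s]
    return R if full else np.concatenate(R).ravel()
s=least_squares(res,[.5,-.1,0.15]+[.35]*6,loss="soft_l1")
q=s.x; print(q.round(4)); 
for R in res(q,1): print(R.round(1).tolist())
for n,p in(("row_start",(0,.125,.045)),("row_end",(0,-.124,.045))): print(n,world(q,[p]).round(4))
np.save("q.npy",q)
for n,f,o in(("scene",4.5,(220,225)),("top",5.5,(285,195))):
    im=cv2.imread(f"pics/{n}0.png"); im=im[o[1]:o[1]+130,o[0]:o[0]+160]; im=cv2.resize(im,None,fx=f,fy=f,interpolation=cv2.INTER_CUBIC)
    def poly(P,col):
        u=((proj(n,world(q,P))-o+.5)*f).round().astype(int); cv2.polylines(im,[u.reshape(-1,1,2)],True,col,1)
    poly([(.033,-.134,0),(.033,.134,0),(-.033,.134,0),(-.033,-.134,0)],(0,255,0))
    for h,a in zip(H,q[3:9]): poly([lidpt(h,a,.028,0,T),lidpt(h,a,.028,.039,T),lidpt(h,a,-.028,.039,T),lidpt(h,a,-.028,0,T)],(0,0,255))
    cv2.imwrite(f"pics/{n}_fit.png",im)
# jar, burblock heights of interest
def ray(n,u,v,z):
    c=C[n]; d=c["rotation"]@np.array([(u-c["cx"])/c["fx"],(v-c["cy"])/c["fy"],1]); return c["eye"]+d*(z-c["eye"][2])/d[2]
print("jar top",ray("top",*tp([(497,42)])[0],.048),ray("scene",*sc([(480,437)])[0],.048))
print("bur",ray("top",*tp([(603,380)])[0],.02))
E
python3 go.py
```

```text
[ 0.5786 -0.0895 -0.2218  0.3226  0.3497  0.4911  0.409   0.4003  0.28  ]
[[1.0, -0.3], [-0.3, 0.0], [1.5, -0.2], [1.5, -1.1], [1.4, -0.5], [0.6, -0.9]]
[[0.5, -1.3], [0.2, -0.8], [-0.3, -0.7], [0.3, -1.0], [0.1, -0.8], [0.9, -0.7]]
[[-2.6, -0.5], [-0.0, -0.7], [-0.0, 0.2], [-0.3, -0.2], [-0.1, -0.1], [0.0, -0.5]]
[[-0.3, -0.2], [-1.4, 0.1], [-1.1, -0.6], [-1.3, -0.3], [-1.8, -0.3], [-2.3, 0.2]]
[[-0.0, 0.7], [1.5, 1.4], [0.4, 0.1]]
row_start [[0.6061 0.0325 0.045 ]]
row_end [[ 0.5514 -0.2104  0.045 ]]
jar top [ 0.64787053 -0.11457961  0.048     ] [ 0.66031325 -0.1167239   0.048     ]
bur [ 0.48305343 -0.16636069  0.02      ]
```

View pics/scene_fit.png

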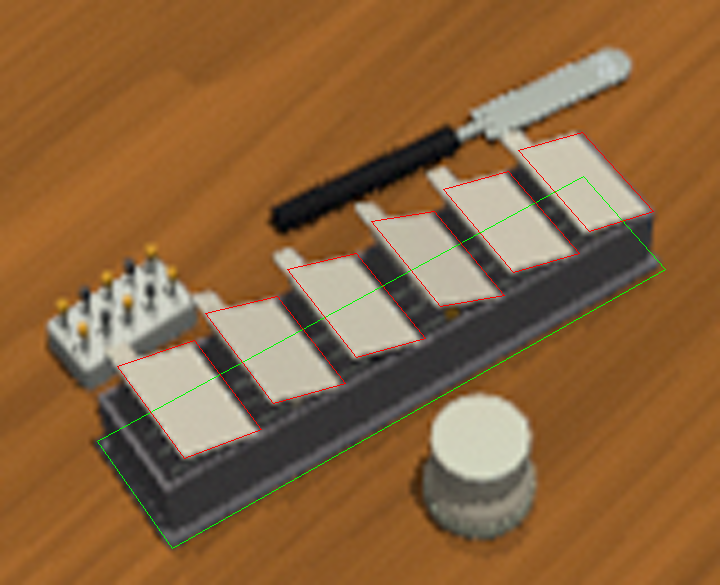

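View pics/top_fit.png

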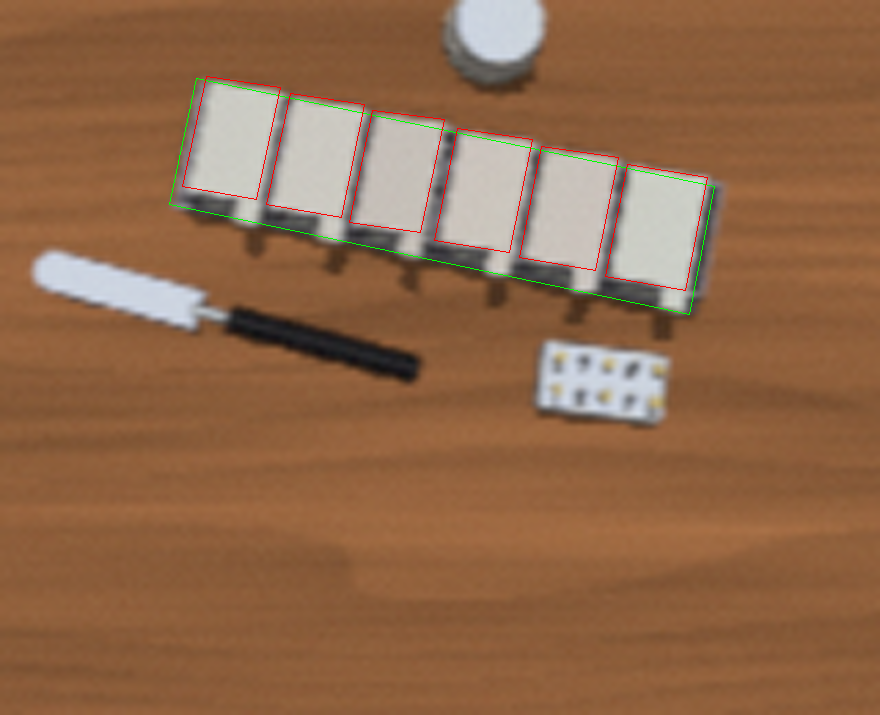

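The fit is within about 2 mm. The organiser is at (0.579, -0.090) with a yaw of -0.222, and the lids stand at 0.28–0.49 rad. First I'll turn the hand so its jaw axis lies across the row and shut the fingers.

Emit:
move_arm --pt "0 0 0 0 0 -7.65 1" --pt "0 0 0 0 0 -7.65 1" --pt "0 0 0 0 0 -7.65 1" --pt "0 0 0 0 0 -7.65 1" --pt "0 0 0 0 0 -7.65 1" --pt "0 0 0 0 0 -7.65 1" --pt "0 0 0 0 0 -7.65 1" --pt "0 0 0 0 0 -7.65 1"

```text
t: 0.9
position: [0.1866, -0.6449, 0.2163]
eef_rot: [[0.176, 0.984, -0.004], [0.984, -0.176, 0.011], [0.01, -0.006, -1.0]]
ft_force: [-0.1, 0.4, -0.4]
opening: 0.358
```

```bash
cat > st.py <<'E'
from fit import *
import sys
q=np.load("q.npy"); s=r.state(); p=s["position"]; R=s["eef_rot"]
c,sn=np.cos(q[2]),np.sin(q[2]); B=np.array([[c,-sn,0],[sn,c,0],[0,0,1]])
o=B.T@(p-[q[0],q[1],0]); M=B.T@R
print("t",s["t"],"org mm",(o*1000).round(1),"F org",(B.T@s["ft_force"]).round(2),"op",round(s["opening"],3))
rv=cv2.Rodrigues(R.T@B@np.array([[0,1,0],[-1,0,0],[0,0,1.]]).T@np.diag([1,-1,-1.]))[0].ravel()*57.3
# desired: tool y=org +x, tool x=org +y, z down
D=B@np.array([[0,1,0],[1,0,0],[0,0,-1.]]); rv=cv2.Rodrigues(R.T@D)[0].ravel()*57.3
print("rot err deg (tool)",rv.round(2))
if len(sys.argv)>1:
    t=np.array([float(a) for a in sys.argv[1:4]])/1000
    print("tool shift mm",((M.T@(t-o))*1000).round(1))
E
python3 st.py 0 125 120
```

```text
t 0.9 org mm [-260.2 -628.1  216.3] F org [-0.15  0.35 -0.37] op 0.358
rot err deg (tool) [-0.37 -0.56  2.56]
tool shift mm [739.7 294.2 101.8]
```

Emit:
move_arm --pt "0.046 0.0183 0 0 0 0.4 1" --pt "0.046 0.0183 0 0 0 0.4 1" --pt "0.046 0.0183 0 0 0 0.4 1" --pt "0.046 0.0183 0 0 0 0.4 1" --pt "0.046 0.0183 0 0 0 0.4 1" --pt "0.046 0.0183 0 0 0 0.4 1" --pt "0.046 0.0183 0 0 0 0 1" --pt "0.046 0.0183 0 0 0 0 1"

```text
t: 1.7
position: [0.4, -0.3139, 0.2135]
eef_rot: [[0.235, 0.972, -0.01], [0.972, -0.235, 0.013], [0.01, -0.013, -1.0]]
ft_force: [1.7, -0.6, 0.5]
opening: 0.01
```

```bash
python3 st.py 0 140 110
```

```text
t 1.7 org mm [-124.9 -258.3  213.5] F org [ 1.76 -0.22  0.52] op 0.01
rot err deg (tool) [-0.72 -0.58 -0.86]
tool shift mm [399.  120.2 106. ]
```

Emit:
move_arm --pt "0.048 0.0147 0.01 0 0 0 1" --pt "0.048 0.0147 0.01 0 0 0 1" --pt "0.048 0.0147 0.01 0 0 0 1" --pt "0.048 0.0147 0.01 0 0 0 1" --pt "0.048 0.0147 0.01 0 0 0 1" --pt "0.048 0.0147 0.01 0 0 0 1" --pt "0.048 0.0147 0.01 0 0 0 1" --pt "0.048 0.0147 0.01 -0.5 -0.5 -0.5 1"

```text
t: 2.5
position: [0.598, 0.0245, 0.1372]
eef_rot: [[0.23, 0.973, -0.002], [0.973, -0.23, -0.002], [-0.003, -0.002, -1.0]]
ft_force: [0.4, -0.1, 0.2]
opening: 0.002
```

```bash
python3 st.py 0 140 80
```

```text
t 2.5 org mm [ -6.2 115.4 137.2] F org [0.39 0.04 0.21] op 0.002
rot err deg (tool) [-0.1   0.15 -0.57]
tool shift mm [24.8  6.  57.1]
```

Emit:
move_arm --pt "0.013 0.003 0.02 0 0 -0.3 1" --pt "0.012 0.003 0.02 0 0 0 1" --pt "0 0 0.01 0 0 0 1" --pt "0 0 0 0 0 0 1" --pt "0 0 0 0 0 0 1" --pt "0 0 0 0 0 0 1"

```text
t: 3.1
position: [0.6101, 0.0567, 0.0838]
eef_rot: [[0.213, 0.977, -0.004], [0.977, -0.213, 0.002], [0.001, -0.005, -1.0]]
ft_force: [-0.8, -0.2, -0.5]
opening: 0.003
```

```bash
python3 st.py 0 134 50
python3 - <<'E'
from workcell import r
import cv2
for n in("scene","top"):
    im=r.snapshot(n)[:,:,::-1]; im=im[150:390,180:440] if n=="scene" else im[150:310,250:450]
    cv2.imwrite(f"pics/{n}1.png",cv2.resize(im,None,fx=2.3 if n=="scene" else 3.5,fy=2.3 if n=="scene" else 3.5,interpolation=cv2.INTER_CUBIC))
E
```

```text
t 3.1 org mm [ -1.5 149.5  83.8] F org [-0.74 -0.39 -0.5 ] op 0.003
rot err deg (tool) [-0.26 -0.05  0.38]
tool shift mm [-15.5   1.5  33.8]
```

View pics/scene1.png

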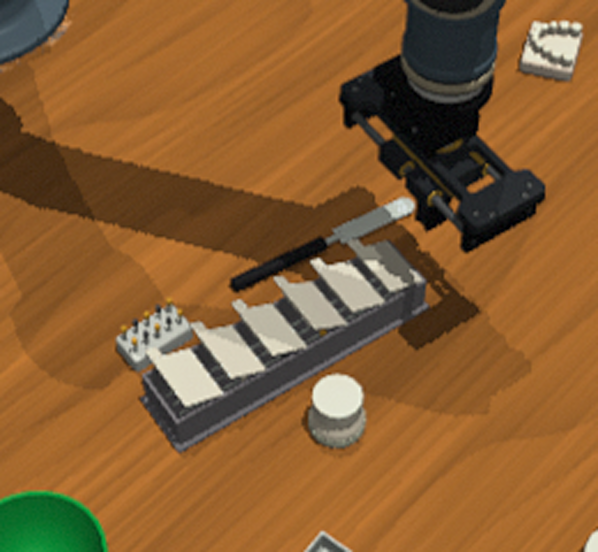

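View pics/top1.png

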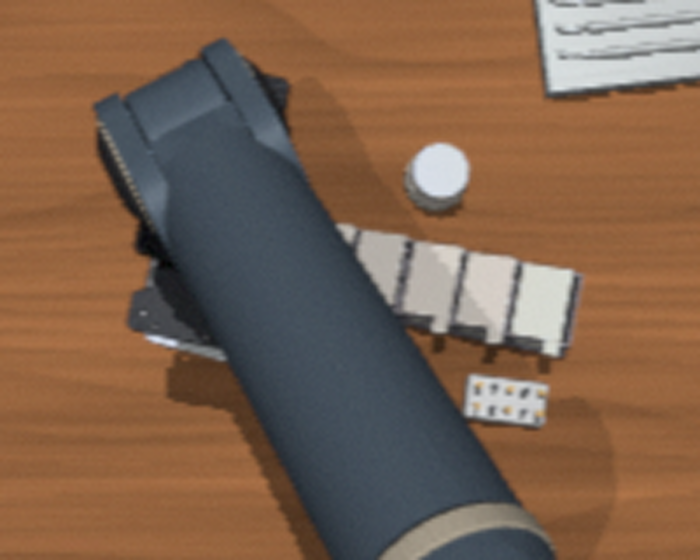

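The hand is over the +y end (fingers at about (420,215) in the scene crop) and the lids are untouched. Next I'll descend gently.

Emit:
move_arm --pt "-0.003 0.0005 0.008 0 0 0 1" --pt "-0.003 0.0005 0.008 0 0 0 1" --pt "-0.003 0.0005 0.006 0 0 0 1" --pt "0 0 0.003 0 0 0 1" --pt "0 0 0 0 0 0 1" --pt "0 0 0 0 0 0 1"

```text
t: 3.8
position: [0.6102, 0.0445, 0.058]
eef_rot: [[0.217, 0.976, -0.002], [0.976, -0.217, 0.001], [0.0, -0.002, -1.0]]
ft_force: [-0.0, -0.7, 0.9]
opening: 0.004
```

```bash
python3 st.py 0 134 48
```

```text
t 3.8 org mm [  1.4 137.6  58. ] F org [ 0.12 -0.65  0.94] op 0.004
rot err deg (tool) [-0.11 -0.03  0.18]
tool shift mm [-3.6 -1.3 10. ]
```

Emit:
move_arm --pt "-0.002 0 0.003 0 0 0 1" --pt "-0.003 0 0.003 0 0 0 1" --pt "-0.003 0 0.003 0 0 0 1" --pt "-0.003 0 0 0 0 0 1" --pt "-0.003 0 0 0 0 0 1" --pt "-0.003 0 0 0 0 0 1" --pt "-0.003 0 0 0 0 0 1"

```text
t: 4.5
position: [0.6062, 0.0248, 0.0489]
eef_rot: [[0.215, 0.977, -0.0], [0.977, -0.215, 0.002], [0.002, -0.001, -1.0]]
ft_force: [0.0, 1.3, 1.1]
opening: 0.003
```

```bash
python3 st.py 0 97 45
```

```text
t 4.5 org mm [  1.8 117.5  48.9] F org [-0.23  1.25  1.11] op 0.003
rot err deg (tool) [-0.03 -0.12  0.26]
tool shift mm [-20.5  -1.9   3.8]
```

Emit:
move_arm --pt "-0.003 -0.0005 0.0006 0 0 0 1" --pt "-0.003 -0.0005 0.0006 0 0 0 1" --pt "-0.003 -0.0005 0.0006 0 0 0 1" --pt "-0.003 -0.0005 0.0006 0 0 0 1" --pt "-0.003 0 0.0006 0 0 0 1" --pt "-0.002 0 0.0006 0 0 0 1"

```text
t: 5.1
position: [0.6004, 0.0068, 0.0454]
eef_rot: [[0.216, 0.976, 0.001], [0.976, -0.216, 0.002], [0.002, 0.0, -1.0]]
ft_force: [-0.4, 1.6, 3.7]
opening: 0.004
```

```bash
python3 st.py 0 97 45
```

```text
t 5.1 org mm [-0.  98.7 45.4] F org [-0.73  1.44  3.73] op 0.004
rot err deg (tool) [ 0.02 -0.12  0.24]
tool shift mm [-1.7  0.   0.4]
```

Emit:
move_arm --pt "-0.002 0 0.0006 0 0 0 1" --pt "-0.001 0 0.0006 0 0 0 1" --pt "0 0 0.0004 0 0 0 1"

```text
t: 5.4
position: [0.6004, 0.0062, 0.0454]
eef_rot: [[0.215, 0.977, 0.003], [0.977, -0.215, 0.005], [0.005, 0.002, -1.0]]
ft_force: [-2.1, -0.6, 5.4]
opening: 0.004
```

```bash
python3 st.py 0 75.5 48.9
```

```text
t 5.4 org mm [ 0.2 98.1 45.4] F org [-1.9  -1.05  5.42] op 0.004
rot err deg (tool) [ 0.1  -0.29  0.32]
tool shift mm [-22.6  -0.3  -3.6]
```

Lid 1 is firmly down: 45.4 mm at 5 N, and it gives no further. On to lid 2.

Emit:
move_arm --pt "-0.001 0 -0.003 0 0.1 0 1" --pt "-0.003 0 -0.0015 0 0 -0.2 1" --pt "-0.004 0 0 0 0 0 1" --pt "-0.004 0 0 0 0 0 1" --pt "-0.004 0 0 0 0 0 1" --pt "-0.004 0 0 0 0 0 1"

```text
t: 6.0
position: [0.5951, -0.0169, 0.0488]
eef_rot: [[0.211, 0.977, 0.001], [0.977, -0.211, 0.004], [0.004, 0.0, -1.0]]
ft_force: [-0.2, 1.0, -0.2]
opening: 0.007
```

```bash
python3 st.py 0 56 45.2
```

```text
t 6.0 org mm [ 0.1 74.4 48.8] F org [-0.46  0.95 -0.24] op 0.007
rot err deg (tool) [ 0.03 -0.25  0.5 ]
tool shift mm [-18.4  -0.2   3.5]
```

Emit:
move_arm --pt "-0.003 0 0.0006 0 0 0.3 1" --pt "-0.003 0 0.0006 0 0 0 1" --pt "-0.003 0 0.0006 0 0 0 1" --pt "-0.003 0 0.0006 0 0 0 1" --pt "-0.003 0 0.0006 0 0 0 1" --pt "-0.002 0 0.0006 0 0 0 1" --pt "0 0 0.0006 0 0 0 1" --pt "0 0 0.0005 0 0 0 1"

```text
t: 6.8
position: [0.5916, -0.034, 0.0454]
eef_rot: [[0.217, 0.976, 0.003], [0.976, -0.217, 0.005], [0.006, 0.001, -1.0]]
ft_force: [-1.4, 0.5, 4.5]
opening: 0.007
```

```bash
python3 st.py 0 56 45.2
```

```text
t 6.8 org mm [ 0.5 57.  45.4] F org [-1.52  0.16  4.51] op 0.007
rot err deg (tool) [ 0.08 -0.34  0.18]
tool shift mm [-1.  -0.5  0.2]
```

Emit:
move_arm --pt "-0.001 0 -0.003 0 -0.2 0 1" --pt "-0.003 0 -0.002 0 0 0 1" --pt "-0.004 0 0 0 0 0 1" --pt "-0.004 0 0 0 0 0 1" --pt "-0.004 0 0 0 0 0 1" --pt "-0.004 0 0 0 0 0 1"

```text
t: 7.4
position: [0.5865, -0.0558, 0.05]
eef_rot: [[0.216, 0.976, 0.001], [0.976, -0.216, 0.001], [0.001, 0.001, -1.0]]
ft_force: [0.5, 0.2, 0.6]
opening: 0.007
```

```bash
python3 st.py 0 14 45.2
```

```text
t 7.4 org mm [ 0.3 34.5 50. ] F org [0.49 0.27 0.63] op 0.007
rot err deg (tool) [ 0.05 -0.06  0.21]
tool shift mm [-20.5  -0.4   4.8]
```

Emit:
move_arm --pt "-0.0035 0 0.0008 0 0 0.2 1" --pt "-0.0035 0 0.0008 0 0 0 1" --pt "-0.0035 0 0.0008 0 0 0 1" --pt "-0.003 0 0.0007 0 0 0 1" --pt "-0.003 0 0.0007 0 0 0 1" --pt "-0.002 0 0.0007 0 0 0 1" --pt "0 0 0.0006 0 0 0 1" --pt "0 0 0.0006 0 0 0 1"

```text
t: 8.2
position: [0.5822, -0.0751, 0.0454]
eef_rot: [[0.221, 0.975, 0.001], [0.975, -0.221, 0.002], [0.002, 0.001, -1.0]]
ft_force: [-2.4, 0.4, 5.6]
opening: 0.005
```

```bash
python3 st.py 0 14 45.2
```

```text
t 8.2 org mm [ 0.3 14.8 45.4] F org [-2.48 -0.12  5.57] op 0.005
rot err deg (tool) [ 0.04 -0.1  -0.04]
tool shift mm [-0.8 -0.3  0.2]
```

Emit:
move_arm --pt "-0.001 0 -0.003 0 0 0 1" --pt "-0.003 0 -0.0015 0 0 0 1" --pt "-0.004 0 0 0 0 0 1" --pt "-0.004 0 0 0 0 0 1" --pt "-0.004 0 0 0 0 0 1" --pt "-0.004 0 0 0 0 0 1"

```text
t: 8.8
position: [0.5772, -0.0965, 0.0499]
eef_rot: [[0.22, 0.975, 0.001], [0.975, -0.22, 0.001], [0.001, 0.001, -1.0]]
ft_force: [0.3, 0.3, 0.2]
opening: 0.007
```

```bash
python3 st.py 0 -28 45.2
```

```text
t 8.8 org mm [ 0.2 -7.2 49.9] F org [0.21 0.39 0.18] op 0.007
rot err deg (tool) [ 0.03 -0.08 -0.01]
tool shift mm [-20.8  -0.2   4.6]
```

Emit:
move_arm --pt "-0.0035 0 0.0008 0 0 0 1" --pt "-0.0035 0 0.0008 0 0 0 1" --pt "-0.0035 0 0.0008 0 0 0 1" --pt "-0.003 0 0.0007 0 0 0 1" --pt "-0.003 0 0.0007 0 0 0 1" --pt "-0.002 0 0.0007 0 0 0 1" --pt "0 0 0.0006 0 0 0 1" --pt "0 0 0.0006 0 0 0 1"

```text
t: 9.6
position: [0.5731, -0.1152, 0.0454]
eef_rot: [[0.22, 0.975, 0.001], [0.975, -0.22, 0.002], [0.003, 0.001, -1.0]]
ft_force: [-1.9, 0.1, 5.6]
opening: 0.004
```

```bash
python3 st.py 0 -28 45.2
```

```text
t 9.6 org mm [  0.2 -26.3  45.4] F org [-1.88 -0.33  5.58] op 0.004
rot err deg (tool) [ 0.04 -0.15 -0.02]
tool shift mm [-1.7 -0.2  0.2]
```

Emit:
move_arm --pt "-0.002 0 -0.003 0 0 0 1" --pt "-0.004 0 -0.0015 0 0 0 1" --pt "-0.004 0 0 0 0 0 1" --pt "-0.004 0 0 0 0 0 1" --pt "-0.004 0 0 0 0 0 1" --pt "-0.004 0 0 0 0 0 1"

```text
t: 10.2
position: [0.5676, -0.1387, 0.0499]
eef_rot: [[0.22, 0.976, 0.001], [0.976, -0.22, 0.002], [0.002, 0.001, -1.0]]
ft_force: [0.7, 0.4, 0.6]
opening: 0.003
```

```bash
python3 st.py 0 -70 45.2
```

```text
t 10.2 org mm [  0.1 -50.4  49.9] F org [0.55 0.58 0.63] op 0.003
rot err deg (tool) [ 0.03 -0.14  0.  ]
tool shift mm [-19.6  -0.1   4.7]
```

Emit:
move_arm --pt "-0.0035 0 0.0008 0 0 0 1" --pt "-0.0035 0 0.0008 0 0 0 1" --pt "-0.0035 0 0.0008 0 0 0 1" --pt "-0.003 0 0.0007 0 0 0 1" --pt "-0.003 0 0.0007 0 0 0 1" --pt "-0.002 0 0.0007 0 0 0 1" --pt "0 0 0.0006 0 0 0 1" --pt "0 0 0.0006 0 0 0 1"

```text
t: 11.0
position: [0.5634, -0.1573, 0.0454]
eef_rot: [[0.22, 0.975, 0.001], [0.975, -0.22, 0.003], [0.004, 0.0, -1.0]]
ft_force: [-2.3, 0.5, 5.4]
opening: 0.005
```

```bash
python3 st.py 0 -70 45.2
```

```text
t 11.0 org mm [  0.1 -69.6  45.4] F org [-2.34 -0.02  5.44] op 0.005
rot err deg (tool) [ 0.01 -0.2  -0.01]
tool shift mm [-0.4 -0.1  0.2]
```

Emit:
move_arm --pt "-0.001 0 -0.003 0 0 0 1" --pt "-0.003 0 -0.001 0 0 0 1" --pt "-0.004 0 0 0 0 0 1" --pt "-0.004 0 0 0 0 0 1" --pt "-0.004 0 0 0 0 0 1" --pt "-0.004 0 0 0 0 0 1"

```text
t: 11.6
position: [0.5585, -0.1788, 0.0493]
eef_rot: [[0.22, 0.976, 0.001], [0.976, -0.22, 0.003], [0.003, -0.0, -1.0]]
ft_force: [-0.2, 0.8, 1.1]
opening: 0.005
```

```bash
python3 st.py 0 -114 45.2
```

```text
t 11.6 org mm [ -0.1 -91.6  49.3] F org [-0.34  0.74  1.14] op 0.005
rot err deg (tool) [-0.   -0.18  0.02]
tool shift mm [-22.4   0.    4. ]
```

Emit:
move_arm --pt "-0.0035 0 0.0007 0 0 0 1" --pt "-0.0035 0 0.0007 0 0 0 1" --pt "-0.0035 0 0.0007 0 0 0 1" --pt "-0.0035 0 0.0007 0 0 0 1" --pt "-0.0035 0 0.0006 0 0 0 1" --pt "-0.003 0 0.0006 0 0 0 1" --pt "0 0 0.0006 0 0 0 1" --pt "0 0 0.0006 0 0 0 1"

```text
t: 12.4
position: [0.5542, -0.1994, 0.0454]
eef_rot: [[0.22, 0.976, 0.002], [0.976, -0.22, 0.005], [0.005, 0.001, -1.0]]
ft_force: [-2.3, 1.9, 5.0]
opening: 0.008
```

```bash
python3 st.py 0 -114 45.2
```

```text
t 12.4 org mm [   0.4 -112.7   45.4] F org [-2.68  1.35  4.98] op 0.008
rot err deg (tool) [ 0.03 -0.27  0.03]
tool shift mm [-1.3 -0.4  0.1]
```

Emit:
move_arm --pt "-0.003 0 -0.0004 0 0 0 1" --pt "-0.004 0 0 0 0 0 1" --pt "-0.004 0 0 0 0 0 1" --pt "-0.004 0 -0.003 0 0 0 1" --pt "0 0 -0.015 0 0 0 1" --pt "0 0 -0.03 0 0 0 1" --pt "0 0 -0.04 0 0 0 1" --pt "0 0 -0.04 0 0 0 1"

```text
t: 13.2
position: [0.5459, -0.2171, 0.1739]
eef_rot: [[0.22, 0.975, -0.011], [0.975, -0.22, 0.008], [0.006, -0.013, -1.0]]
ft_force: [0.5, -0.9, 1.1]
opening: 0.005
```

Emit:
move_arm --pt "-0.03 0 -0.02 0 0 0 1" --pt "-0.04 0 0 0 0 0 1" --pt "-0.04 0 0 0 0 0 1" --pt "-0.04 0 0 0 0 0 1" --pt "-0.04 0 0 0 0 0 1" --pt "-0.03 0 0 0 0 0 1" --pt "0 0 0 0 0 0 1" --pt "0 0 0 0 0 0 1"

```text
t: 14.0
position: [0.5027, -0.439, 0.2133]
eef_rot: [[0.214, 0.977, 0.012], [0.977, -0.214, -0.003], [-0.0, 0.012, -1.0]]
ft_force: [0.5, 1.5, -0.9]
opening: 0.004
```

```bash
python3 st.py
python3 - <<'E'
from fit import *
q=np.load("q.npy"); q[3:]=0
for n,f,o in(("scene",4.5,(220,225)),("top",5.0,(285,185))):
    full=r.snapshot(n)[:,:,::-1].copy(); cv2.imwrite(f"pics/{n}2.png",full)
    im=full[o[1]:o[1]+130,o[0]:o[0]+160]; im=cv2.resize(im,None,fx=f,fy=f,interpolation=cv2.INTER_CUBIC)
    raw=im.copy()
    def poly(P,col):
        u=((proj(n,world(q,P))-o+.5)*f).round().astype(int); cv2.polylines(im,[u.reshape(-1,1,2)],True,col,1)
    poly([(.033,-.134,0),(.033,.134,0),(-.033,.134,0),(-.033,-.134,0)],(0,255,0))
    T=.006
    for h in H: poly([lidpt(h,0,.028,0,T),lidpt(h,0,.028,.039,T),lidpt(h,0,-.028,.039,T),lidpt(h,0,-.028,0,T)],(0,0,255))
    cv2.imwrite(f"pics/{n}2_fit.png",im)
E
```

```text
t 14.0 org mm [   2.8 -357.7  213.3] F org [ 0.16  1.62 -0.86] op 0.004
rot err deg (tool) [0.71 0.01 0.33]
```

View pics/scene2_fit.png

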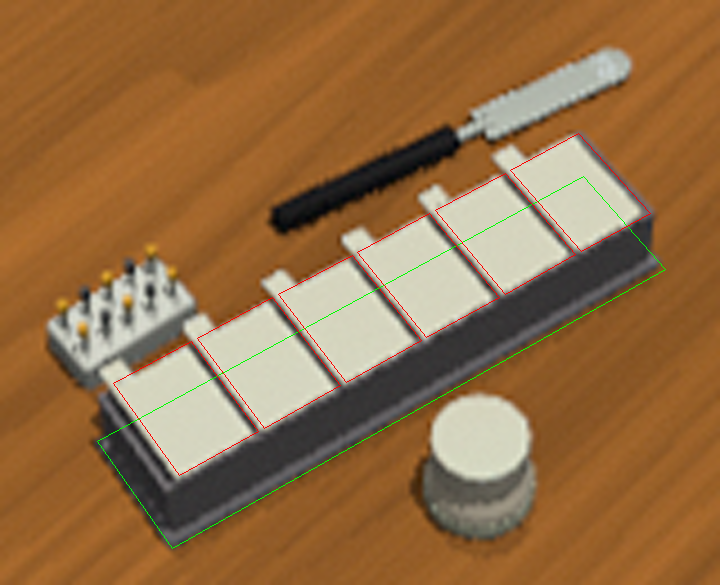

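View pics/top2_fit.png

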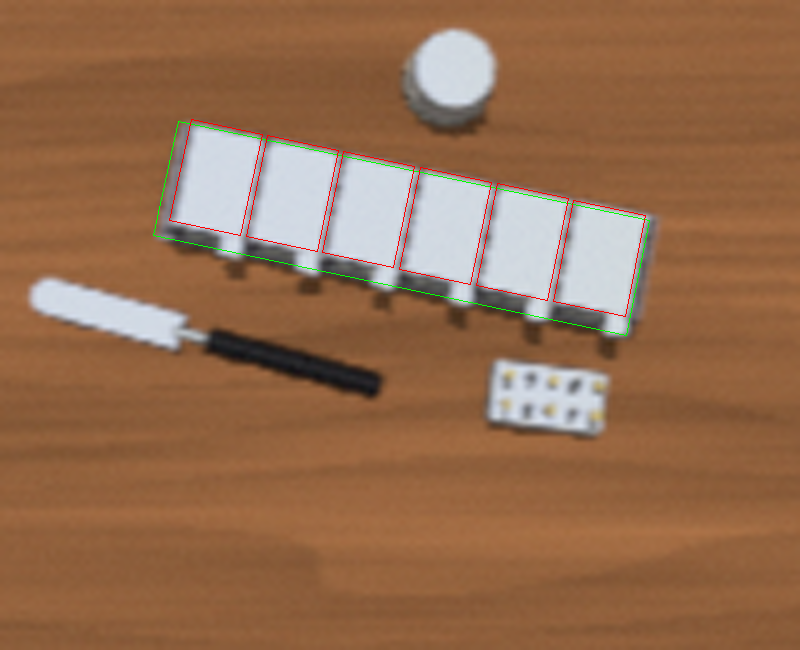

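View pics/scene2.png

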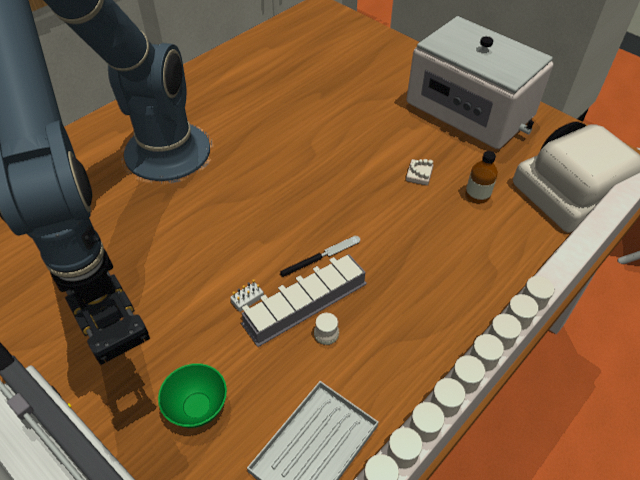

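All six lids lie flat in one strip, from (580,135) to (180,475) in the scene crop, and match the shut model. The organiser, jar, bur block and spatula are at the same pixels as before, and the hand is clear. I'm handing in now.

Run:
```python
from workcell import r
print(r.state()["qd"].round(3)); r.close_job()
```

```text
[-0.015 -0.001 -0.012  0.011 -0.004 -0.004 -0.   ]
the job is handed in; nothing more can be done
```

All six lids are pressed shut. With the fingertips closed, I stroked the row from lid 1's hinge end to lid 6's free edge, pressing each lid down in order, and handed the job in at about 14 s.

- **Method:** I raised the fingertips 4–5 mm between lids to get over the next hinge. This made it a gently undulating stroke, not one level pass.
- **Force:** The forces read between moves peaked at about 6 N. Every lid stopped firmly at the same fingertip height, 45.4 mm.
- **Final check:** In both cameras all six lids lie flat and match the shut outline. I could see no movement of the organiser, jar, bur block or spatula. The hand is clear, about 0.21 m up and well past the end of the row.
- **Not resolved:** The lid tops should be at 45.0 mm, so the readings are 0.4 mm high. All six lids gave the same reading and none would go down further, so I take it as a measuring offset. If it were real, it would leave each lid about 0.01 rad open.

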